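# Set out the headpiece finishing kit

### The arm

A 7-joint arm with a two-finger parallel gripper is mounted at the origin on the work surface. World frame = base frame: x ahead of the robot, y to its left, z up, the work surface at z = 0. Lengths are in mm, angles in rad, forces in N, time in s.
With the tool pointing down it reaches from about 400 to 875 mm from the base axis. Payload 4.4 kg.
Tool frame: the origin (TCP) lies on the centre line of the jaws, within the pads' length; the fingertips stand 19 mm ahead of it and the grasp point (between the pads) is the TCP; z points along the fingers, y is the line along which they close (so a half turn about z gives the same grasp; the last joint's range is limited). The gripper opens to 85 mm and grips with 20 to 120 N. Pads are 22 mm wide; open, the fingers measure 114 mm over their backs; the gripper's body (76 mm by 85 mm) begins 54 mm behind the grasp point. The pads swing forward as they close: fully open they stand 13 mm farther back than shut.
Start: joints at [-1.354, 0.628, 0.038, 1.517, -0.027, 0.996, -0.02], TCP at [181.356, 624.202, 250.313] pointing down, gripper open.
Joint ranges: [-3.06, 3.06], [-0.37, 2.12], [-1.25, 1.32], [0.18, 2.47], [-1.1, 4.24], [0.23, 1.98], [-2.94, 2.94]. Speed limits (rad/s): [2.57, 2.57, 3.14, 3.14, 3.14, 3.14, 3.14].

### API

Orientations are given as [roll, pitch, yaw] about the fixed x, y, z axes, in that order (R = Rz(yaw) Ry(pitch) Rx(roll)).
In Python, from cell import ctrl, viewer, silhouettes gives the robot as it stands.
- The arm moves only by the shell command python3 -m creep 'ROWS'. ROWS is JSON, a list of rows, each an object with "jaw": the gripper command: -1 is shut, 1 is fully open, values between are in proportion; "xyz": the shift along the tool's x, y, z in mm, a list of three; "angular": the turn, a rotation vector about the tool's x, y, z in rad, a list of three. In form: [{"jaw": jaw, "xyz": [tx, ty, tz], "angular": [rx, ry, rz]}, ...]. A call has 1 to 12 rows; each row is the pose to reach, as a shift and turn from the pose commanded when the call began, along the tool's axes at that moment; what a row does not reach only later rows make up. A row lasts 1/8 s, in which the tool goes at most 62.5 mm and 10.7 degrees, less where a joint would pass 70% of its speed; a pose out of reach is approached as far as the arm can. A call with a gripper value outside its range is refused whole. The fingers move at their own pace and stop on an object; the grip force is fixed at half the most. Time passes only in rows, so rows that repeat a pose let the fingers close. It gives the time, the measured TCP pose, the force, the opening and the grip force at its end, in the units of the state.
- ctrl.read_state(): the state, without advancing time (a new reading comes with each control period).
- viewer.get_image(name): name is "scene" or "top"; returns (picture, depth): 420x560x3 uint8, red, green, blue; 420x560 float32, mm along the optical axis (not along the pixel's ray), 0 where there is no reading.
- viewer.camera_model(name): a dict with "fx", "fy", "cx", "cy" (pixels), "T" (4x4, takes a point from camera to world coordinates). Camera axes: x right, y down, z forward; pixel columns grow to the right and rows downward; lengths in mm; the calibration is good to about 2 mm. A picture is of the moment at which its call begins. camera_model takes no time and is no camera call.
- ctrl.finish_job(): hands the job in; it is judged then, once.
Trained networks look in the newest picture that a camera, given by its name, has taken for a name from the list of things; names that differ only in an ending like _2 or _b are one class to them, and where a whole thing is asked for, a point or a joint stands for the part that bears it (a point fixed in the world has none). Each returns a list of dicts, best first, with "score" (0 to 1); they miss things now and then, are a little off and sometimes report something else, mostly with a low value. They report only what shows in the picture. A call takes as long as a camera call. They do not tell look-alikes from the thing itself.
- silhouettes(camera, target): "pixels" (420x560 bool, what is visible of it) and "xy" ([column, row] in pixels, amid what is visible of it).
The state is a dict: "clock": time; "qpos": joint angles; "qd": joint speeds; "tau": joint torques, N m; "eef_pos": TCP position; "tool_rot": TCP orientation; "force": force on the tool from outside, world axes, zero at the start; "torque": the same for the moment, N m; "width": finger opening in mm; "gripper_force": force on a finger pad.
Only numpy, scipy, OpenCV 4.12 (cv2) and the standard library are available. Lean on these libraries where they do the work, as an engineer would, in place of code of your own. Each camera call takes 0.05 s, during which the arm holds its last target. There are 200 camera calls.

### The job

Set out the finishing kit, with left and right as seen from the robot: on the long green mat stand the amber glue jar in the left ring, the copper wire spool in the right ring and the blue paint pot in the ring between them; stand the silver tin in the ring of the terracotta tile and put the small red pot on top of the tin, in the middle of its lid. Everything stands upright, lid up, well inside its ring, and none of it may be tipped over on the way. Leave the yellow knife, the cork block and the orange-handled file lying where they are.

Things in the scene. Friction and masses are not known exactly. Their poses are not given: they have to be found in the camera images.
- jar_mid (a point): Amber glass glue jar with a white paper band and a black lid, loose, round and upright: 50 mm across, 64 mm tall (lid 47 mm across, the top 14 mm). This point is its centre, half-way up; z is its upright axis. About 0.17 kg.
- pot_mid (a point): Blue plastic paint pot with a white disc on its blue lid, loose, round and upright: 50 mm across, 56 mm tall. This point is its centre, half-way up; z is its upright axis. About 0.13 kg.
- spool_mid (a point): Spool of copper wire with black end flanges, loose, standing on end: flanges 52 mm across, copper winding 47 mm across, 50 mm tall. This point is its centre, half-way up; z is its upright axis. About 0.22 kg.
- tin_mid (a point): Closed flat silver tin, loose, round and upright: 64 mm across, 40 mm tall, flat lid. This point is its centre, half-way up; z is its upright axis. About 0.20 kg.
- redpot_mid (a point): Small red plastic pot, the smallest of the kit, loose, round and upright: 40 mm across, 42 mm tall. This point is its centre, half-way up; z is its upright axis. About 0.07 kg.
- mat: Long green mat fixed to the bench, 110 mm (x) by 290 mm (y), 4 mm thick. Its origin is the centre of its underside, on the bench; z is up, x points away from the robot and y to the robot's left, apart from a turn of at most 15 degrees. Three white rings, 76 mm inside diameter, are painted in a row along its y axis: left ring at y = +90 mm, middle ring at y = 0, right ring at y = -90 mm, all at x = 0. Top face 4 mm above the bench.
- tile: Square terracotta tile fixed to the bench, 120 by 120 mm, 8 mm thick, with one black ring of 90 mm inside diameter at its centre. Its origin is the centre of its underside, on the bench; z is up.
- knife_mid (a point): Yellow craft knife lying loose on the bench, about 130 mm long (its x axis), 18 mm wide, 15 mm high; this point is near its middle. To be left alone.
- cork_mid (a point): Cork block lying loose on the bench, 60 (its x axis) by 26 by 20 mm; this point is its centre. To be left alone.
- file_mid (a point): Flat file with an orange handle lying loose on the bench, 140 mm long (its x axis), 18 mm wide, 16 mm high; this point is near its middle. To be left alone.
Not all that is in view belongs to the job. Of the things shaped like the part that bears redpot_mid, the red one is meant.

How it is judged:
By the outcome, as a careful person would: the job done as asked, in the order asked, and still so for the second after the job is handed in, with the robot touching nothing.
It also fails if it takes over 136 s, if anything falls off the work surface, if the arm or the gripper's body presses on something with over 40 N, if the wrist force passes 120 N, or if a joint passes its speed limit or range.

## Working session

There is one attempt and no reset: what is moved stays moved. The work goes in short steps, Python scripts to look and compute and a shell command to move; the robot and the scene stay as the last step left them, time stands still between calls to the robot, and variables do not carry over. Pictures are saved under pics/ and viewed, at most 14 in all, crops included, and the job is handed in when it is done.

```bash
mkdir -p pics; ls; python3 - <<'E'
from cell import ctrl, viewer, silhouettes
import cv2
for n in ("scene","top"):
    im,d=viewer.get_image(n); cv2.imwrite(f"pics/{n}0.png",im[:,:,::-1])
    m=viewer.camera_model(n); print(n,m["fx"],m["cx"],m["cy"],m["T"])
s=ctrl.read_state(); print({k:s[k] for k in("clock","eef_pos","tool_rot","width","force")})
E
```

```text
pics
scene 436.95856764399275 281.73369334123527 203.53468015591992 [[ 8.38535674e-01  3.11080787e-01 -4.47310483e-01  9.50834892e+02]
 [ 5.44689299e-01 -4.58892043e-01  7.01948474e-01 -6.96738647e+02]
 [ 1.30954624e-02 -8.32254070e-01 -5.54239724e-01  6.29953736e+02]
 [ 0.00000000e+00  0.00000000e+00  0.00000000e+00  1.00000000e+00]]
top 512.4316291520748 267.24532668525967 210.9431451811871 [[-2.97053459e-02 -9.73658983e-01  2.26065869e-01  2.59643671e+02]
 [-9.99553984e-01  2.82408861e-02 -9.71002148e-03  1.47703236e+01]
 [ 3.06994917e-03 -2.26253480e-01 -9.74063621e-01  1.09606299e+03]
 [ 0.00000000e+00  0.00000000e+00  0.00000000e+00  1.00000000e+00]]
{'clock': 0.1, 'eef_pos': array([181.19774959, 623.68015141, 249.48177972]), 'tool_rot': array([-3.13987608e+00,  1.20109165e-05,  2.85878313e+00]), 'width': 85.28164219973563, 'force': array([-0.84224704, -0.23602394, -0.4722933 ])}
```

View pics/top0.png

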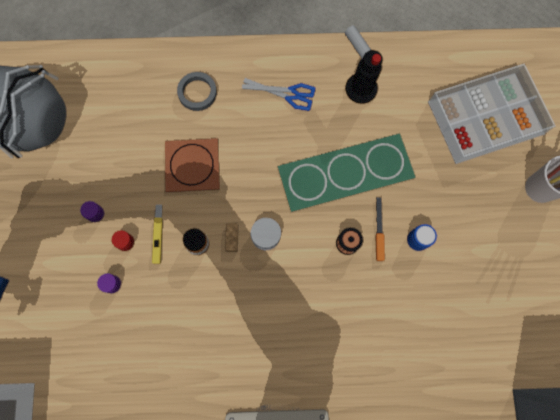

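View pics/scene0.png

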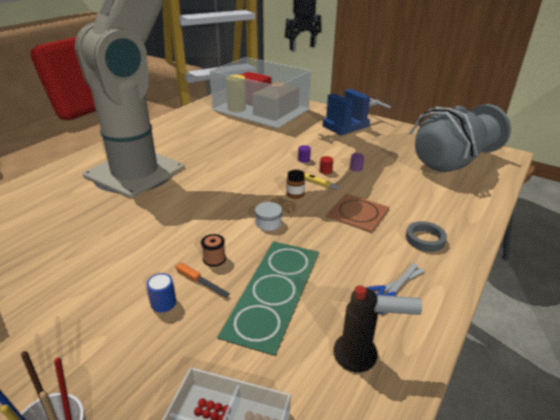

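The top view shows the amber jar (195,240), silver tin (266,233), spool (349,240), blue pot (422,237), the mat (346,172) and the tile (192,165). Three things could be taken for the red pot: red (122,240), purple (92,211) and purple (109,283). I choose the red one. The knife lies at (157,240), the cork at (231,238) and the file at (380,235).

```bash
cat > h.py <<'E'
import numpy as np, cv2
from cell import ctrl, viewer, silhouettes
def pts(cam, mask, d):
    m=viewer.camera_model(cam); v,u=np.nonzero(mask&(d>0)); z=d[v,u]
    P=np.c_[(u-m["cx"])/m["fx"]*z,(v-m["cy"])/m["fy"]*z,z]
    return P@m["T"][:3,:3].T+m["T"][:3,3], np.c_[u,v]
def topcircle(P,h,z0=0):   # centre of lid face from points near its top
    Q=P[P[:,2]>z0+h-6]; (c,r)=cv2.minEnclosingCircle(Q[:,:2].astype(np.float32)); return np.round([*c,r,np.median(Q[:,2]),len(Q)],1)
def tool(dx,dy,dz):
    from scipy.spatial.transform import Rotation as R
    return R.from_euler("xyz",ctrl.read_state()["tool_rot"]).inv().apply([dx,dy,dz]).round(1)
E
python3 - <<'E'
from h import *
im,d=viewer.get_image("top"); cv2.imwrite("pics/red.png",cv2.resize(im[190:310,60:220,::-1],None,fx=5,fy=5))
for n,h in dict(jar_mid=64,pot_mid=56,spool_mid=50,tin_mid=40,redpot_mid=42).items():
    for s in silhouettes("top",n)[:4]:
        P,uv=pts("top",s["pixels"],d)
        print(n,round(s["score"],2),np.round(s["xy"]),topcircle(P,h),im[s["pixels"]].mean(0).round(), P[:,2].max().round())
for n in("mat","tile","knife_mid","cork_mid","file_mid"):
    for s in silhouettes("top",n)[:2]:
        P,uv=pts("top",s["pixels"],d); r=cv2.minAreaRect(P[:,:2].astype(np.float32)); b=cv2.boxPoints(r)
        print(n,round(s["score"],2),np.round(s["xy"]),np.round(r[0]),np.round(r[1]),round(r[2],1),P[:,:2].mean(0).round(),b.round().tolist())
E
```

```text
jar_mid 0.75 [198. 240.] [445.9 156.6  23.6  64.1 408. ] [40. 34. 30.] 69.0
pot_mid 0.67 [421. 236.] [ 441.4 -320.3   24.3   57.2  423. ] [106. 115. 137.] 64.0
spool_mid 0.19 [231. 236.] [ 0.  0.  0. nan  0.] [97. 77. 55.] 27.0
tin_mid 0.73 [267. 231.] [460.3   8.3  32.2  40.2 710. ] [138. 139. 140.] 47.0
tin_mid 0.44 [190. 165.] [ 0.  0.  0. nan  0.] [109.  68.  49.] 15.0
redpot_mid 0.8 [ 94. 209.] [518.4 379.9  19.7  41.9 246. ] [56. 29. 72.] 47.0
redpot_mid 0.62 [109. 285.] [364.7 337.8  19.5  41.5 287. ] [ 87.  50. 105.] 47.0
redpot_mid 0.6 [124. 238.] [454.3 312.3  19.4  41.8 267. ] [125.  39.  33.] 47.0
redpot_mid 0.48 [346. 170.] [ 0.  0.  0. nan  0.] [ 76. 109.  92.] 12.0
mat 0.72 [347. 168.] [ 601. -176.] [114. 294.] 13.9 [ 598. -174.] [[510.0, -47.0], [581.0, -333.0], [691.0, -306.0], [621.0, -20.0]]
tile 0.81 [192. 164.] [625. 169.] [122. 120.] 1.4 [623. 169.] [[562.0, 228.0], [565.0, 108.0], [687.0, 111.0], [684.0, 231.0]]
tile 0.72 [377. 235.] [ 466. -237.] [ 18. 140.] 85.8 [ 458. -236.] [[396.0, -241.0], [536.0, -252.0], [537.0, -233.0], [397.0, -223.0]]
knife_mid 0.65 [423. 233.] [ 447. -322.] [53. 64.] 82.0 [ 439. -315.] [[412.0, -344.0], [475.0, -353.0], [483.0, -300.0], [419.0, -291.0]]
knife_mid 0.58 [157. 236.] [470. 244.] [ 23. 129.] 88.5 [465. 241.] [[405.0, 234.0], [534.0, 231.0], [535.0, 254.0], [406.0, 257.0]]
cork_mid 0.93 [232. 236.] [459.  82.] [26. 66.] 87.6 [456.  82.] [[426.0, 71.0], [492.0, 68.0], [493.0, 94.0], [427.0, 97.0]]
cork_mid 0.42 [198. 243.] [444. 155.] [48. 47.] 87.1 [442. 153.] [[419.0, 132.0], [466.0, 130.0], [469.0, 177.0], [422.0, 180.0]]
file_mid 0.67 [379. 235.] [ 466. -237.] [ 18. 140.] 85.8 [ 457. -236.] [[396.0, -241.0], [536.0, -252.0], [537.0, -233.0], [397.0, -223.0]]
  return _methods._mean(a, axis=axis, dtype=dtype,
  ret = ret.dtype.type(ret / rcount)
```

View pics/red.png

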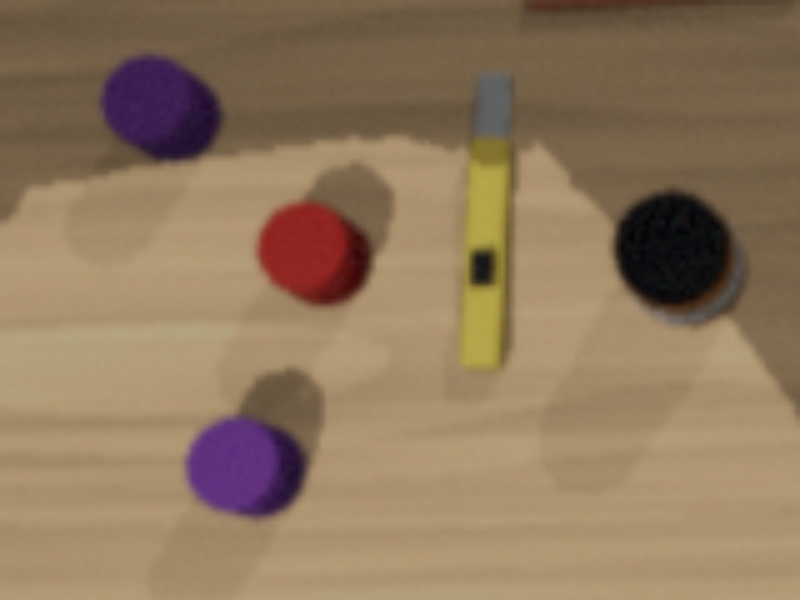

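The crop confirms that the red pot is the one at (122,240); both neighbours are purple. Next I need the spool, which the network missed, and the ring centres.

```bash
python3 - <<'E'
from h import *
im,d=viewer.get_image("top")
b=np.zeros(d.shape,bool); b[215:265,325:370]=1
P,_=pts("top",b,d); print("spool",topcircle(P,50))
b[:]=0; b[125:215,270:425]=1
sat=im.max(2).astype(int)-im.min(2)
w=b&(im.min(2)>105)&(sat<70)
n,l,st,c=cv2.connectedComponentsWithStats(w.astype(np.uint8))
for i in range(1,n):
    if st[i,4]>60:
        P,_=pts("top",l==i,d); e=cv2.minEnclosingCircle(P[:,:2].astype(np.float32)); print("ring",np.round(e[0],1),round(e[1],1),c[i].round(),st[i,4],P[:,2].mean())
b[:]=0; b[140:192,168:217]=1
P,_=pts("top",b&(im.max(2)<45),d); e=cv2.minEnclosingCircle(P[:,:2].astype(np.float32)); print("tile",e,len(P))
print(tool(446-181,157-624,0))
E
```

```text
spool [ 438.6 -167.2   25.9   50.8  482. ]
ring [ 644.7 -178. ] 183.5 [340. 142.] 3564 0.4701237642367514
ring [ 620.9 -261.6] 44.1 [385. 161.] 280 4.780856825204567
ring [ 599.5 -174.8] 43.8 [346. 171.] 279 4.715737052426362
ring [577.4 -86.7] 43.5 [308. 182.] 278 4.741785538314802
ring [586.3 -14.2] 17.2 [274. 179.] 125 0.06471606414182134
ring [ 543.8 -234.9] 115.1 [393. 199.] 1509 0.6708162206042411
ring [547.7 -18.5] 16.5 [277. 195.] 89 0.4864983065521316
ring [ 505.6 -124.8] 105.2 [334. 213.] 319 0.49533647349184556
tile ((610.15234375, 168.4657745361328), 44.91926956176758) 43
[-384.8 -374.5   -0. ]
```

```bash
python3 -m creep '[{"jaw":1,"xyz":[-38,-37,0],"angular":[0,0,0.13]},{"jaw":1,"xyz":[-77,-75,0],"angular":[0,0,0.26]},{"jaw":1,"xyz":[-115,-112,0],"angular":[0,0,0.39]},{"jaw":1,"xyz":[-154,-150,10],"angular":[0,0,0.52]},{"jaw":1,"xyz":[-192,-187,25],"angular":[0,0,0.64]},{"jaw":1,"xyz":[-231,-225,40],"angular":[0,0,0.77]},{"jaw":1,"xyz":[-269,-262,55],"angular":[0,0,0.90]},{"jaw":1,"xyz":[-308,-300,70],"angular":[0,0,1.03]},{"jaw":1,"xyz":[-346,-337,85],"angular":[0,0,1.16]},{"jaw":1,"xyz":[-385,-374.5,100],"angular":[0,0,1.288]},{"jaw":1,"xyz":[-385,-374.5,100],"angular":[0,0,1.288]},{"jaw":1,"xyz":[-385,-374.5,100],"angular":[0,0,1.288]}]'
```

```text
clock: 2.2
eef_pos: [446.4, 157.6, 150.3]
tool_rot: [-3.141, -0.001, 1.571]
force: [0.6, 0.8, -1.1]
width: 85.4
gripper_force: 0.0
```

```bash
python3 -m creep '[{"jaw":1,"xyz":[0,0,40],"angular":[0,0,0]},{"jaw":1,"xyz":[0,0,80],"angular":[0,0,0]},{"jaw":1,"xyz":[0,0,105],"angular":[0,0,0]},{"jaw":1,"xyz":[0,0,116],"angular":[0,0,0]},{"jaw":1,"xyz":[0,0,116],"angular":[0,0,0]},{"jaw":-1,"xyz":[0,0,116],"angular":[0,0,0]},{"jaw":-1,"xyz":[0,0,116],"angular":[0,0,0]},{"jaw":-1,"xyz":[0,0,116],"angular":[0,0,0]},{"jaw":-1,"xyz":[0,0,116],"angular":[0,0,0]},{"jaw":-1,"xyz":[0,0,116],"angular":[0,0,0]},{"jaw":-1,"xyz":[0,0,116],"angular":[0,0,0]},{"jaw":-1,"xyz":[0,0,116],"angular":[0,0,0]}]'
```

```text
clock: 3.7
eef_pos: [447.0, 157.5, 35.6]
tool_rot: [3.14, -0.001, 1.571]
force: [-1.5, 0.1, 8.4]
width: 48.6
gripper_force: 60.9
```

```bash
python3 -m creep '[{"jaw":-1,"xyz":[0,0,-20],"angular":[0,0,0]},{"jaw":-1,"xyz":[0,0,-55],"angular":[0,0,0]},{"jaw":-1,"xyz":[-15,8,-90],"angular":[0,0,0]},{"jaw":-1,"xyz":[-50,27,-90],"angular":[0,0,0]},{"jaw":-1,"xyz":[-85,46,-90],"angular":[0,0,0]},{"jaw":-1,"xyz":[-120,64,-90],"angular":[0,0,0]},{"jaw":-1,"xyz":[-155,83,-90],"angular":[0,0,0]},{"jaw":-1,"xyz":[-190,102,-90],"angular":[0,0,0]},{"jaw":-1,"xyz":[-225,121,-90],"angular":[0,0,0]},{"jaw":-1,"xyz":[-244,131,-80],"angular":[0,0,0]},{"jaw":-1,"xyz":[-244,131,-60],"angular":[0,0,0]},{"jaw":-1,"xyz":[-244,131,-60],"angular":[0,0,0]}]'
```

```text
clock: 5.2
eef_pos: [576.0, -86.7, 93.2]
tool_rot: [-3.138, -0.001, 1.57]
force: [-0.6, 1.0, -2.1]
width: 48.5
gripper_force: 62.6
```

```bash
python3 -m creep '[{"jaw":-1,"xyz":[0,1,25],"angular":[0,0,0]},{"jaw":-1,"xyz":[0,1,43],"angular":[0,0,0]},{"jaw":-1,"xyz":[0,1,50],"angular":[0,0,0]},{"jaw":-1,"xyz":[0,1,53],"angular":[0,0,0]},{"jaw":-1,"xyz":[0,1,54],"angular":[0,0,0]},{"jaw":-1,"xyz":[0,1,54],"angular":[0,0,0]}]'
```

```text
clock: 5.95
eef_pos: [578.9, -86.9, 40.8]
tool_rot: [3.141, 0.0, 1.571]
force: [-0.1, -0.2, -1.9]
width: 48.6
gripper_force: 62.7
```

```bash
python3 -m creep '[{"jaw":-1,"xyz":[0,0,1],"angular":[0,0,0]},{"jaw":0.2,"xyz":[0,0,1],"angular":[0,0,0]},{"jaw":1,"xyz":[0,0,1],"angular":[0,0,0]},{"jaw":1,"xyz":[0,0,1],"angular":[0,0,0]},{"jaw":1,"xyz":[0,0,1],"angular":[0,0,0]},{"jaw":1,"xyz":[0,0,-20],"angular":[0,0,0]},{"jaw":1,"xyz":[0,0,-60],"angular":[0,0,0]},{"jaw":1,"xyz":[0,0,-95],"angular":[0,0,0]},{"jaw":1,"xyz":[-27,-47,-95],"angular":[0,0,0]},{"jaw":1,"xyz":[-54,-94,-95],"angular":[0,0,0]},{"jaw":1,"xyz":[-80,-140,-95],"angular":[0,0,0]},{"jaw":1,"xyz":[-80,-140,-95],"angular":[0,0,0]}]'
```

```text
clock: 7.45
eef_pos: [434.3, -169.0, 135.6]
tool_rot: [-3.138, 0.0, 1.564]
force: [0.9, 0.7, 0.2]
width: 85.4
gripper_force: 0.0
```

```bash
python3 - <<'E'
from h import *
im,d=viewer.get_image("top")
for s in silhouettes("top","jar_mid")[:2]:
    P,_=pts("top",s["pixels"],d); print(s["score"],topcircle(P,64,4),P[:,2].max())
s=ctrl.read_state(); print(s["eef_pos"],s["tool_rot"])
cv2.imwrite("pics/t1.png",im[100:300,170:450,::-1])
E
```

```text
0.74 [464.6 -54.3 141.7  68.6 300. ] 841.9192866559142
[ 439.03209991 -167.13434107  135.58841819] [3.14041695e+00 5.38194280e-05 1.56969469e+00]
```

View pics/t1.png

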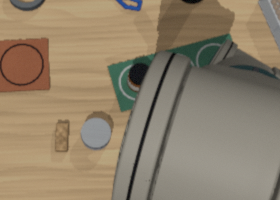

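The jar stands upright in the left ring, at crop pixel (138,75). Next is the spool.

```bash
python3 -m creep '[{"jaw":1,"xyz":[0,0,40],"angular":[0,0,0]},{"jaw":1,"xyz":[0,0,75],"angular":[0,0,0]},{"jaw":1,"xyz":[0,0,98],"angular":[0,0,0]},{"jaw":1,"xyz":[0,0,110],"angular":[0,0,0]},{"jaw":1,"xyz":[0,0,110],"angular":[0,0,0]},{"jaw":-1,"xyz":[0,0,110],"angular":[0,0,0]},{"jaw":-1,"xyz":[0,0,110],"angular":[0,0,0]},{"jaw":-1,"xyz":[0,0,110],"angular":[0,0,0]},{"jaw":-1,"xyz":[0,0,110],"angular":[0,0,0]},{"jaw":-1,"xyz":[0,0,110],"angular":[0,0,0]},{"jaw":-1,"xyz":[0,0,110],"angular":[0,0,0]},{"jaw":-1,"xyz":[0,0,110],"angular":[0,0,0]}]'
```

```text
clock: 9.05
eef_pos: [439.3, -166.8, 26.4]
tool_rot: [3.14, -0.0, 1.571]
force: [0.6, 1.1, 4.9]
width: 49.1
gripper_force: 61.0
```

```bash
python3 -m creep '[{"jaw":-1,"xyz":[0,0,-15],"angular":[0,0,0]},{"jaw":-1,"xyz":[0,0,-45],"angular":[0,0,0]},{"jaw":-1,"xyz":[-5,10,-70],"angular":[0,0,0]},{"jaw":-1,"xyz":[-21,40,-75],"angular":[0,0,0]},{"jaw":-1,"xyz":[-37,70,-75],"angular":[0,0,0]},{"jaw":-1,"xyz":[-53,100,-75],"angular":[0,0,0]},{"jaw":-1,"xyz":[-69,130,-75],"angular":[0,0,0]},{"jaw":-1,"xyz":[-85,160,-70],"angular":[0,0,0]},{"jaw":-1,"xyz":[-95,180,-60],"angular":[0,0,0]},{"jaw":-1,"xyz":[-95,182,-40],"angular":[0,0,0]},{"jaw":-1,"xyz":[-95,182,-40],"angular":[0,0,0]},{"jaw":-1,"xyz":[-95,182,-40],"angular":[0,0,0]}]'
```

```text
clock: 10.55
eef_pos: [619.4, -261.4, 65.2]
tool_rot: [-3.14, -0.001, 1.57]
force: [1.2, -0.8, -2.5]
width: 48.8
gripper_force: 63.0
```

Target z ≈ 30.4.

```bash
python3 -m creep '[{"jaw":-1,"xyz":[0,1,15],"angular":[0,0,0]},{"jaw":-1,"xyz":[0,1,26],"angular":[0,0,0]},{"jaw":-1,"xyz":[0,1,32],"angular":[0,0,0]},{"jaw":-1,"xyz":[0,1,35],"angular":[0,0,0]},{"jaw":-1,"xyz":[0,1,35],"angular":[0,0,0]}]'
```

```text
clock: 11.18
eef_pos: [621.5, -262.0, 30.6]
tool_rot: [3.142, -0.0, 1.571]
force: [-0.5, 0.1, -0.3]
width: 48.9
gripper_force: 63.0
```

```bash
python3 -m creep '[{"jaw":0.2,"xyz":[0,0,0],"angular":[0,0,0]},{"jaw":1,"xyz":[0,0,0],"angular":[0,0,0]},{"jaw":1,"xyz":[0,0,0],"angular":[0,0,0]},{"jaw":1,"xyz":[0,0,0],"angular":[0,0,0]},{"jaw":1,"xyz":[0,0,-25],"angular":[0,0,0]},{"jaw":1,"xyz":[0,0,-65],"angular":[0,0,0]},{"jaw":1,"xyz":[0,0,-100],"angular":[0,0,0]},{"jaw":1,"xyz":[-15,-45,-100],"angular":[0,0,0]},{"jaw":1,"xyz":[-29,-90,-100],"angular":[0,0,0]},{"jaw":1,"xyz":[-44,-135,-100],"angular":[0,0,0]},{"jaw":1,"xyz":[-58,-180,-100],"angular":[0,0,0]},{"jaw":1,"xyz":[-58,-180,-100],"angular":[0,0,0]}]'; python3 -m creep '[{"jaw":1,"xyz":[0,0,35],"angular":[0,0,0]},{"jaw":1,"xyz":[0,0,70],"angular":[0,0,0]},{"jaw":1,"xyz":[0,0,90],"angular":[0,0,0]},{"jaw":1,"xyz":[0,0,99],"angular":[0,0,0]},{"jaw":1,"xyz":[0,0,99],"angular":[0,0,0]},{"jaw":-1,"xyz":[0,0,99],"angular":[0,0,0]},{"jaw":-1,"xyz":[0,0,99],"angular":[0,0,0]},{"jaw":-1,"xyz":[0,0,99],"angular":[0,0,0]},{"jaw":-1,"xyz":[0,0,99],"angular":[0,0,0]},{"jaw":-1,"xyz":[0,0,99],"angular":[0,0,0]},{"jaw":-1,"xyz":[0,0,99],"angular":[0,0,0]},{"jaw":-1,"xyz":[0,0,99],"angular":[0,0,0]}]'
```

```text
clock: 12.68
eef_pos: [437.4, -321.8, 130.8]
tool_rot: [-3.139, 0.0, 1.564]
force: [0.4, -0.1, -0.8]
width: 85.6
gripper_force: 0.0
clock: 14.18
eef_pos: [442.1, -320.2, 32.4]
tool_rot: [3.14, 0.001, 1.571]
force: [-0.5, -0.3, 5.7]
width: 48.5
gripper_force: 61.6
```

```bash
python3 -m creep '[{"jaw":-1,"xyz":[0,0,-20],"angular":[0,0,0]},{"jaw":-1,"xyz":[0,0,-55],"angular":[0,0,0]},{"jaw":-1,"xyz":[10,11,-85],"angular":[0,0,0]},{"jaw":-1,"xyz":[35,38,-90],"angular":[0,0,0]},{"jaw":-1,"xyz":[60,65,-90],"angular":[0,0,0]},{"jaw":-1,"xyz":[85,92,-90],"angular":[0,0,0]},{"jaw":-1,"xyz":[110,119,-90],"angular":[0,0,0]},{"jaw":-1,"xyz":[135,146,-90],"angular":[0,0,0]},{"jaw":-1,"xyz":[145.5,157.5,-90],"angular":[0,0,0]},{"jaw":-1,"xyz":[145.5,157.5,-90],"angular":[0,0,0]},{"jaw":-1,"xyz":[145.5,157.5,-70],"angular":[0,0,0]},{"jaw":-1,"xyz":[145.5,157.5,-70],"angular":[0,0,0]}]'
```

```text
clock: 15.68
eef_pos: [596.3, -175.3, 99.1]
tool_rot: [-3.137, -0.001, 1.568]
force: [-0.5, 1.2, -1.8]
width: 48.8
gripper_force: 62.3
```

```bash
python3 -m creep '[{"jaw":-1,"xyz":[0,0,25],"angular":[0,0,0]},{"jaw":-1,"xyz":[0,0,48],"angular":[0,0,0]},{"jaw":-1,"xyz":[0,0,58],"angular":[0,0,0]},{"jaw":-1,"xyz":[0,0,63],"angular":[0,0,0]},{"jaw":-1,"xyz":[0,0,65],"angular":[0,0,0]},{"jaw":-1,"xyz":[0,0,65],"angular":[0,0,0]}]'
```

```text
clock: 16.42
eef_pos: [599.4, -174.6, 36.9]
tool_rot: [3.141, 0.0, 1.571]
force: [0.1, 0.0, -1.6]
width: 48.0
gripper_force: 62.4
```

```bash
python3 -m creep '[{"jaw":0.2,"xyz":[0,0,0.5],"angular":[0,0,0]},{"jaw":1,"xyz":[0,0,0.5],"angular":[0,0,0]},{"jaw":1,"xyz":[0,0,0.5],"angular":[0,0,0]},{"jaw":1,"xyz":[0,0,0.5],"angular":[0,0,0]},{"jaw":1,"xyz":[0,0,-25],"angular":[0,0,0]},{"jaw":1,"xyz":[0,0,-65],"angular":[0,0,0]},{"jaw":1,"xyz":[0,0,-100],"angular":[0,0,0]},{"jaw":1,"xyz":[46,-35,-100],"angular":[0,0,0]},{"jaw":1,"xyz":[92,-70,-100],"angular":[0,0,0]},{"jaw":1,"xyz":[138,-105,-100],"angular":[0,0,0]},{"jaw":1,"xyz":[183,-139,-100],"angular":[0,0,0]},{"jaw":1,"xyz":[183,-139,-100],"angular":[0,0,0]}]'; python3 -m creep '[{"jaw":1,"xyz":[0,0,0],"angular":[0,0,0]},{"jaw":1,"xyz":[0,0,0],"angular":[0,0,0]}]'; python3 - <<'E'
from h import *
im,d=viewer.get_image("top"); cv2.imwrite("pics/t2.png",cv2.resize(im[100:300,100:450,::-1],None,fx=2,fy=2))
E
```

```text
clock: 17.92
eef_pos: [456.7, 12.8, 136.1]
tool_rot: [-3.137, -0.003, 1.577]
force: [0.4, 0.5, -0.6]
width: 85.4
gripper_force: 0.0
clock: 18.18
eef_pos: [461.1, 7.4, 136.5]
tool_rot: [3.14, 0.001, 1.569]
force: [0.7, -0.9, 0.4]
width: 85.3
gripper_force: 0.0
```

View pics/t2.png

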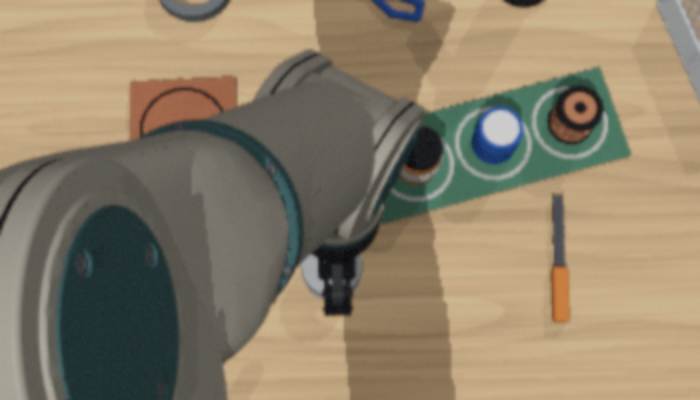

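The jar (423,155), pot (497,138) and spool (573,115) all stand upright in their rings, and the gripper is above the tin. Next is the tin.

```bash
python3 -m creep '[{"jaw":1,"xyz":[0,0,35],"angular":[0,0,0]},{"jaw":1,"xyz":[0,0,65],"angular":[0,0,0]},{"jaw":1,"xyz":[0,0,90],"angular":[0,0,0]},{"jaw":1,"xyz":[0,0,106],"angular":[0,0,0]},{"jaw":1,"xyz":[0,0,112],"angular":[0,0,0]},{"jaw":-1,"xyz":[0,0,112],"angular":[0,0,0]},{"jaw":-1,"xyz":[0,0,112],"angular":[0,0,0]},{"jaw":-1,"xyz":[0,0,112],"angular":[0,0,0]},{"jaw":-1,"xyz":[0,0,112],"angular":[0,0,0]},{"jaw":-1,"xyz":[0,0,112],"angular":[0,0,0]},{"jaw":-1,"xyz":[0,0,112],"angular":[0,0,0]},{"jaw":-1,"xyz":[0,0,112],"angular":[0,0,0]}]'
```

```text
clock: 19.73
eef_pos: [460.3, 8.6, 24.5]
tool_rot: [3.141, 0.0, 1.571]
force: [0.6, -1.4, 1.7]
width: 62.8
gripper_force: 65.7
```

To the tile (624,169.5): tool x +161, y +164; final z ≈ 32.5.

```bash
python3 -m creep '[{"jaw":-1,"xyz":[0,0,-20],"angular":[0,0,0]},{"jaw":-1,"xyz":[0,0,-50],"angular":[0,0,0]},{"jaw":-1,"xyz":[12,12,-70],"angular":[0,0,0]},{"jaw":-1,"xyz":[38,38,-70],"angular":[0,0,0]},{"jaw":-1,"xyz":[64,65,-70],"angular":[0,0,0]},{"jaw":-1,"xyz":[90,91,-70],"angular":[0,0,0]},{"jaw":-1,"xyz":[116,118,-70],"angular":[0,0,0]},{"jaw":-1,"xyz":[142,145,-70],"angular":[0,0,0]},{"jaw":-1,"xyz":[161,164,-65],"angular":[0,0,0]},{"jaw":-1,"xyz":[161,164,-50],"angular":[0,0,0]},{"jaw":-1,"xyz":[161,164,-50],"angular":[0,0,0]},{"jaw":-1,"xyz":[161,164,-50],"angular":[0,0,0]}]'
```

```text
clock: 21.22
eef_pos: [623.3, 168.3, 74.2]
tool_rot: [-3.14, 0.001, 1.569]
force: [0.6, -0.3, -2.1]
width: 62.7
gripper_force: 66.4
```

```bash
python3 -m creep '[{"jaw":-1,"xyz":[0,1,18],"angular":[0,0,0]},{"jaw":-1,"xyz":[0,1,32],"angular":[0,0,0]},{"jaw":-1,"xyz":[0,1,38],"angular":[0,0,0]},{"jaw":-1,"xyz":[0,1,41],"angular":[0,0,0]},{"jaw":-1,"xyz":[0,1,42],"angular":[0,0,0]},{"jaw":-1,"xyz":[0,1,42],"angular":[0,0,0]}]'
```

```text
clock: 21.98
eef_pos: [625.4, 169.7, 32.6]
tool_rot: [3.141, -0.0, 1.571]
force: [0.4, 0.3, -1.1]
width: 62.6
gripper_force: 66.4
```

```bash
python3 -m creep '[{"jaw":0.6,"xyz":[0,0,0],"angular":[0,0,0]},{"jaw":1,"xyz":[0,0,0],"angular":[0,0,0]},{"jaw":1,"xyz":[0,0,0],"angular":[0,0,0]},{"jaw":1,"xyz":[0,0,0],"angular":[0,0,0]},{"jaw":1,"xyz":[0,0,-25],"angular":[0,0,0]},{"jaw":1,"xyz":[0,0,-65],"angular":[0,0,0]},{"jaw":1,"xyz":[0,0,-100],"angular":[0,0,0]},{"jaw":1,"xyz":[36,-43,-100],"angular":[0,0,0]},{"jaw":1,"xyz":[71,-86,-100],"angular":[0,0,0]},{"jaw":1,"xyz":[107,-129,-100],"angular":[0,0,0]},{"jaw":1,"xyz":[142.5,-171,-100],"angular":[0,0,0]},{"jaw":1,"xyz":[142.5,-171,-100],"angular":[0,0,0]}]'; python3 -m creep '[{"jaw":1,"xyz":[0,0,0],"angular":[0,0,0]},{"jaw":1,"xyz":[0,0,0],"angular":[0,0,0]}]'; python3 - <<'E'
from h import *
im,d=viewer.get_image("top"); cv2.imwrite("pics/t3.png",cv2.resize(im[100:300,50:400,::-1],None,fx=2,fy=2))
for n,h in (("tin_mid",40),("redpot_mid",42)):
    for s in silhouettes("top",n)[:3]:
        P,uv=pts("top",s["pixels"],d); Q=P[P[:,2]<60]
        if len(Q)>50 and Q[:,2].max()>35: print(n,round(s["score"],2),s["xy"],topcircle(Q,h,8 if h==40 else 0))
E
```

```text
clock: 23.48
eef_pos: [449.3, 316.5, 131.7]
tool_rot: [-3.137, -0.002, 1.579]
force: [0.7, 0.2, 0.2]
width: 85.5
gripper_force: 0.0
clock: 23.72
eef_pos: [455.5, 310.8, 132.6]
tool_rot: [3.14, 0.0, 1.568]
force: [0.0, -1.3, 0.3]
width: 85.7
gripper_force: 0.0
tin_mid 0.58 [189.9, 159.1] [625.1 169.   33.2  47.7 672. ]
redpot_mid 0.94 [110.7, 283.4] [365.4 337.6  19.6  41.8 291. ]
```

View pics/t3.png

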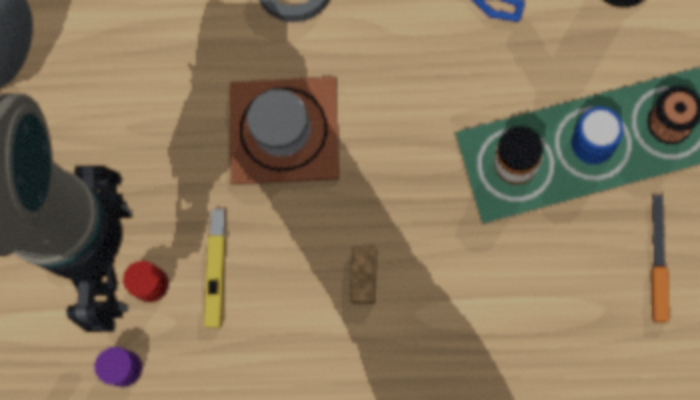

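The tin stands on the tile at (278,122), the three mat parts are fine, and knife and cork have not moved. The red pot is at (146,281). Now I descend on it.

```bash
python3 -m creep '[{"jaw":1,"xyz":[0,0,35],"angular":[0,0,0]},{"jaw":1,"xyz":[0,0,65],"angular":[0,0,0]},{"jaw":1,"xyz":[0,0,90],"angular":[0,0,0]},{"jaw":1,"xyz":[0,0,103],"angular":[0,0,0]},{"jaw":1,"xyz":[0,0,108],"angular":[0,0,0]},{"jaw":-1,"xyz":[0,0,108],"angular":[0,0,0]},{"jaw":-1,"xyz":[0,0,108],"angular":[0,0,0]},{"jaw":-1,"xyz":[0,0,108],"angular":[0,0,0]},{"jaw":-1,"xyz":[0,0,108],"angular":[0,0,0]},{"jaw":-1,"xyz":[0,0,108],"angular":[0,0,0]},{"jaw":-1,"xyz":[0,0,108],"angular":[0,0,0]},{"jaw":-1,"xyz":[0,0,108],"angular":[0,0,0]}]'
```

```text
clock: 25.38
eef_pos: [454.5, 312.5, 25.3]
tool_rot: [3.14, -0.001, 1.571]
force: [-0.6, -0.5, 4.8]
width: 38.3
gripper_force: 60.1
```

```bash
python3 -m creep '[{"jaw":-1,"xyz":[0,0,-20],"angular":[0,0,0]},{"jaw":-1,"xyz":[0,0,-55],"angular":[0,0,0]},{"jaw":-1,"xyz":[-10,12,-90],"angular":[0,0,0]},{"jaw":-1,"xyz":[-35,42,-95],"angular":[0,0,0]},{"jaw":-1,"xyz":[-60,71,-95],"angular":[0,0,0]},{"jaw":-1,"xyz":[-85,101,-95],"angular":[0,0,0]},{"jaw":-1,"xyz":[-110,131,-95],"angular":[0,0,0]},{"jaw":-1,"xyz":[-130,155,-95],"angular":[0,0,0]},{"jaw":-1,"xyz":[-143.5,170.5,-90],"angular":[0,0,0]},{"jaw":-1,"xyz":[-143.5,170.5,-75],"angular":[0,0,0]},{"jaw":-1,"xyz":[-143.5,170.5,-75],"angular":[0,0,0]},{"jaw":-1,"xyz":[-143.5,170.5,-75],"angular":[0,0,0]}]'; python3 -m creep '[{"jaw":-1,"xyz":[0,0,0],"angular":[0,0,0]},{"jaw":-1,"xyz":[0,0,0],"angular":[0,0,0]}]'
```

```text
clock: 26.88
eef_pos: [623.3, 170.2, 98.8]
tool_rot: [-3.14, -0.001, 1.573]
force: [0.0, -0.5, 0.0]
width: 37.9
gripper_force: 60.3
clock: 27.12
eef_pos: [624.5, 169.1, 99.7]
tool_rot: [3.141, -0.0, 1.571]
force: [-0.1, 0.8, -0.5]
width: 38.6
gripper_force: 60.3
```

```bash
python3 -m creep '[{"jaw":-1,"xyz":[0,0.5,10],"angular":[0,0,0]},{"jaw":-1,"xyz":[0,0.5,18],"angular":[0,0,0]},{"jaw":-1,"xyz":[0,0.5,23],"angular":[0,0,0]},{"jaw":-1,"xyz":[0,0.5,25],"angular":[0,0,0]},{"jaw":-1,"xyz":[0,0.5,26],"angular":[0,0,0]},{"jaw":-1,"xyz":[0,0.5,26],"angular":[0,0,0]},{"jaw":-1,"xyz":[0,0.5,26],"angular":[0,0,0]}]'
```

```text
clock: 28.0
eef_pos: [625.3, 168.7, 73.5]
tool_rot: [3.141, -0.0, 1.571]
force: [0.4, 0.6, -0.5]
width: 38.0
gripper_force: 60.5
```

Now I release, rise and move clear, back toward the robot.

```bash
python3 -m creep '[{"jaw":0.0,"xyz":[0,0,0],"angular":[0,0,0]},{"jaw":0.5,"xyz":[0,0,0],"angular":[0,0,0]},{"jaw":1,"xyz":[0,0,0],"angular":[0,0,0]},{"jaw":1,"xyz":[0,0,0],"angular":[0,0,0]},{"jaw":1,"xyz":[0,0,-20],"angular":[0,0,0]},{"jaw":1,"xyz":[0,0,-55],"angular":[0,0,0]},{"jaw":1,"xyz":[0,0,-100],"angular":[0,0,0]},{"jaw":1,"xyz":[40,-35,-130],"angular":[0,0,0]},{"jaw":1,"xyz":[80,-70,-130],"angular":[0,0,0]},{"jaw":1,"xyz":[120,-105,-130],"angular":[0,0,0]},{"jaw":1,"xyz":[160,-140,-130],"angular":[0,0,0]},{"jaw":1,"xyz":[160,-140,-130],"angular":[0,0,0]}]'; python3 -m creep '[{"jaw":1,"xyz":[0,0,0],"angular":[0,0,0]},{"jaw":1,"xyz":[0,0,0],"angular":[0,0,0]},{"jaw":1,"xyz":[0,0,0],"angular":[0,0,0]}]'; python3 - <<'E'
from h import *
im,d=viewer.get_image("top"); i2,_=viewer.get_image("scene")
cv2.imwrite("pics/t4.png",np.hstack([cv2.resize(im[110:230,150:430,::-1],(560,240)), i2[130:370,180:400,::-1]]))
for n,h,z in (("tin_mid",40,8),("redpot_mid",42,48),("jar_mid",64,4),("pot_mid",56,4),("spool_mid",50,4)):
    for s in silhouettes("top",n)[:3]:
        P,uv=pts("top",s["pixels"],d); Q=P[P[:,2]<100]
        if len(Q)>50 and Q[:,2].max()>z+h-6: print(n,round(s["score"],2),np.round(s["xy"]),topcircle(Q,h,z))
E
```

```text
clock: 29.5
eef_pos: [481.3, 333.8, 204.0]
tool_rot: [-3.139, -0.003, 1.579]
force: [-0.1, -0.6, -0.5]
width: 85.4
gripper_force: 0.0
clock: 29.88
eef_pos: [486.0, 327.3, 203.6]
tool_rot: [3.141, 0.0, 1.568]
force: [-0.3, 0.1, -0.6]
width: 85.4
gripper_force: 0.0
tin_mid 0.64 [195. 167.] [624.7 169.9  32.3  48.  319. ]
tin_mid 0.55 [186. 155.] [628.1 174.9  27.4  88.3 366. ]
redpot_mid 0.65 [186. 156.] [623.4 168.7  19.1  89.6 251. ]
jar_mid 0.86 [312. 179.] [578.5 -88.2  23.8  68.2 370. ]
pot_mid 0.91 [348. 164.] [ 598.9 -174.3   24.3   60.8  395. ]
spool_mid 0.88 [391. 156.] [ 620.1 -260.9   25.6   54.9  403. ]
```

View pics/t4.png

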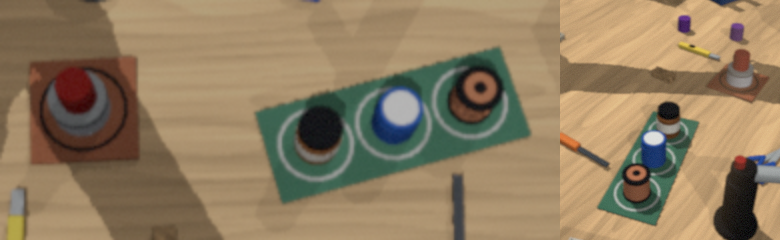

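The jar, pot and spool are upright in their rings at (320,130), (398,112) and (475,95). The red pot sits in the middle of the tin on the tile at (76,90), and the measured centres agree within 2 mm.

```bash
python3 -c "
from cell import ctrl
print(ctrl.finish_job())"
```

```text
the job is handed in; nothing more can be done
None
```

The job is handed in: the jar, pot and spool stand in the left, middle and right mat rings, and the tin is in the tile ring with the red pot centred on its lid, all measured within about 2 mm; the knife, cork and file were not touched.

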